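# Find the unlatched socket flap and push it open

## Robot

A 6-joint arm with a two-finger parallel gripper is mounted at the origin on the work surface. World frame = base frame: x ahead of the robot, y to its left, z up, the work surface at z = 0. Lengths are in m, angles in rad, forces in N, time in s.
With the tool pointing down it reaches from about 0.225 to 0.875 m from the base axis. Payload 3.4 kg.
Tool frame: the origin (TCP) lies midway between the tips of the shut fingers; the grasp point (between the pads) lies 19 mm behind it; x points along the fingers, z is the direction in which the jaws open and shut, and the axes are right-handed (so a half turn about x gives the same grasp; the last joint's range is limited). The gripper opens to 85 mm and grips with 20 to 120 N. Pads are 22 mm wide; open, the fingers measure 114 mm over their backs; the gripper's body (76 mm by 85 mm) begins 54 mm behind the grasp point. The pads swing forward as they close: fully open they stand 13 mm farther back than shut.
Start: joints at [1.031, 0.276, 1.505, -0, 1.361, -0.121], TCP at [0.234, 0.525, 0.231] pointing down, gripper open.
Joint ranges: [-2.89, 2.89], [-0.75, 2.08], [0.22, 2.7], [-1.18, 4.32], [0.11, 2.71], [-2.7, 2.7]. Speed limits (rad/s): [2.57, 2.57, 3.14, 3.14, 3.14, 3.14].

## Interface

Orientations are given as a unit quaternion [x, y, z, w].
In Python, from cell import * gives the robot as it stands.
- The arm moves only by the tool step_arm, never from a script. Its argument "commands" is text: rows parted by semicolons, each of 7 numbers parted by spaces: the gripper command: -1 is shut, 1 is fully open, values between are in proportion, then the shift along the tool's x, y, z in m, then the turn, a rotation vector about the tool's x, y, z in rad. In form: grip tx ty tz wx wy wz; .... A call has 1 to 20 rows; each row is the pose to reach, as a shift and turn from the pose commanded when the call began, along the tool's axes at that moment; what a row does not reach only later rows make up. A row lasts 1/10 s, in which the tool goes at most 50 mm and 8.59 degrees, less where a joint would pass 70% of its speed; a pose out of reach is approached as far as the arm can. A call with a gripper value outside its range is refused whole. The fingers move at their own pace and stop on an object; the grip force is fixed at half the most. Time passes only in rows, so rows that repeat a pose let the fingers close. It gives the time, the measured TCP pose, the force and the opening at its end, in the units of the state.
- get_obs(): the state, without advancing time (a new reading comes with each control period).
- get_image(name): name is "scene" or "top" or "wrist"; returns the picture (480x640x3 uint8, blue, green, red); there is no depth.
- camera_info(name): a dict with "vfov" (degrees; the focal length in pixels is half the picture's height over the tangent of half this angle, whatever the lens; pixels are square), "cx", "cy" (the principal point, pixels), "eye" and "attitude" of the camera in the world. Camera axes: x right, y up, looking along -z (the intrinsics and any distortion apply to the point x, -y, -z); pixel columns grow to the right and rows downward; lengths in m; the calibration is good to about 2 mm. A picture is of the moment at which its call begins: read the wrist's pose just before it. camera_info takes no time and is no camera call; for the wrist camera it gives the pose at the moment of the call.
- job_done(): hands the job in, once; it reports no verdict.
The state is a dict: "time_s": time; "q": joint angles; "joint_velocities": joint speeds; "joint_torque": joint torques, N m; "tcp_pos": TCP position; "eef_rot": TCP orientation; "force": force on the tool from outside, world axes, zero at the start; "wrist_torque": the same for the moment, N m; "opening": opening from 0.0 (shut) to 1.0 (fully open).
Only numpy, scipy, OpenCV 4.12 (cv2) and the standard library are available. Lean on these libraries where they do the work, as an engineer would, in place of code of your own. Each camera call takes 0.05 s, during which the arm holds its last target.

## Task

One of the four flaps on the bench power box has been left unlatched; the other three are latched from inside and will not open. Press the flaps lightly with a fingertip on their ribbed ends until you find the one that rocks, push that flap all the way down until it stands open, and leave it open so that a pump can be plugged in. Do not force the latched flaps or the box, and leave everything else standing where it is.

Things in the scene. Friction and masses are not known exactly. Their poses are not given: they have to be found in the camera images.
- power_box: fixed bench power box, aluminium with black end plates, 119 mm deep, 497 mm long, 81 mm high. Origin on the table under the middle of its row of four flaps; from there it reaches 60 mm front and back, 204 mm right, 294 mm left, the last 100 mm being a plain deck. x points to its back (away from the robot), y along the row to the left, z up; yaw within 0.3 rad.
- flap_1 (a joint): tilt in rad of the right-hand flap (-y): 0 level and shut, grows as its ribbed front end goes down, stop at 0.95. All four look alike: a grey plate 92 (box x) x 82 (box y) x 4 mm, flush with the box's top. Unlatched, it gives at the ribs under 1 to 2 N and stays at any tilt (friction in its pivot); latched, it stands firm on a sprung stop, giving under 2 mm at 6 N.
- flap_1_press (a point): point on top of flap_1 amid its black finger ribs, 80 mm above the table; axes as the box's while level. The pivot pin (along y) is 46 mm behind it (+x), 2 mm below the top. The flap's front edge is 24 mm before it, its back edge 68 mm behind. The bay is 96 (x) x 85 mm; unlatched, 60 mm are free below the ribs. Dividers of 11 mm lie 48 mm to each side.
- flap_2 (a joint): tilt in rad of the second from the right flap : 0 level and shut, grows as its ribbed front end goes down, stop at 0.95. All four look alike: a grey plate 92 (box x) x 82 (box y) x 4 mm, flush with the box's top. Unlatched, it gives at the ribs under 1 to 2 N and stays at any tilt (friction in its pivot); latched, it stands firm on a sprung stop, giving under 2 mm at 6 N.
- flap_2_press (a point): point on top of flap_2 amid its black finger ribs, 80 mm above the table; axes as the box's while level. The pivot pin (along y) is 46 mm behind it (+x), 2 mm below the top. The flap's front edge is 24 mm before it, its back edge 68 mm behind. The bay is 96 (x) x 85 mm; unlatched, 60 mm are free below the ribs. Dividers of 11 mm lie 48 mm to each side.
- flap_3 (a joint): tilt in rad of the third from the right flap : 0 level and shut, grows as its ribbed front end goes down, stop at 0.95. All four look alike: a grey plate 92 (box x) x 82 (box y) x 4 mm, flush with the box's top. Unlatched, it gives at the ribs under 1 to 2 N and stays at any tilt (friction in its pivot); latched, it stands firm on a sprung stop, giving under 2 mm at 6 N.
- flap_3_press (a point): point on top of flap_3 amid its black finger ribs, 80 mm above the table; axes as the box's while level. The pivot pin (along y) is 46 mm behind it (+x), 2 mm below the top. The flap's front edge is 24 mm before it, its back edge 68 mm behind. The bay is 96 (x) x 85 mm; unlatched, 60 mm are free below the ribs. Dividers of 11 mm lie 48 mm to each side.
- flap_4 (a joint): tilt in rad of the left-hand, next to the plain deck flap (+y): 0 level and shut, grows as its ribbed front end goes down, stop at 0.95. All four look alike: a grey plate 92 (box x) x 82 (box y) x 4 mm, flush with the box's top. Unlatched, it gives at the ribs under 1 to 2 N and stays at any tilt (friction in its pivot); latched, it stands firm on a sprung stop, giving under 2 mm at 6 N.
- flap_4_press (a point): point on top of flap_4 amid its black finger ribs, 80 mm above the table; axes as the box's while level. The pivot pin (along y) is 46 mm behind it (+x), 2 mm below the top. The flap's front edge is 24 mm before it, its back edge 68 mm behind. The bay is 96 (x) x 85 mm; unlatched, 60 mm are free below the ribs. Dividers of 11 mm lie 48 mm to each side.
- cell_a_mid (a point): bystander: small clear acrylic test cell of two chambers side by side with a cream block between them and black caps, 46 x 98 x 61 mm high. Loose. Point on its axis, 28 mm above its underside; z up its axis.
- cell_b_mid (a point): bystander: a second such cell, 46 x 98 x 61 mm high. Loose. Point on its axis, 28 mm above its underside; z up its axis.
- pump_a_mid (a point): bystander: small black air pump, 52 x 88 x 45 mm high. Loose. Point on its axis, 22 mm above its underside; z up its axis.
- pump_b_mid (a point): bystander: a second such air pump, 52 x 88 x 45 mm high. Loose. Point on its axis, 22 mm above its underside; z up its axis.
- bottle_mid (a point): bystander: glass bottle with a blue neck ring and white cap, 68 mm across, 136 mm high. Loose. Point on its axis, 60 mm above its underside; z up its axis.
- beaker_mid (a point): bystander: small clear beaker, 50 mm across, 62 mm high, standing on the plain deck at the left end of the power box. Loose. Point on its axis, 31 mm above its underside; z up its axis.
- jar_mid (a point): bystander: glass jar with a white screw cap, 50 mm across, 50 mm high. Loose. Point on its axis, 25 mm above its underside; z up its axis.

How it is judged:
At the end, for the whole second after the job is handed in: One flap (only the unlatched one can) is tilted open past 0.75 rad and at rest, the other three are level within 0.1 rad, and no bystander has moved more than 30 mm or leans more than 0.35 rad (((value of joint flap_1 above 0.75 rad and velocity of joint flap_1 below 0.05 rad/s and value of joint each of flap_2, flap_3, flap_4 below 0.1 rad) or (value of joint flap_2 above 0.75 rad and velocity of joint flap_2 below 0.05 rad/s and value of joint each of flap_1, flap_3, flap_4 below 0.1 rad) or (value of joint flap_3 above 0.75 rad and velocity of joint flap_3 below 0.05 rad/s and value of joint each of flap_1, flap_2, flap_4 below 0.1 rad) or (value of joint flap_4 above 0.75 rad and velocity of joint flap_4 below 0.05 rad/s and value of joint each of flap_1, flap_2, flap_3 below 0.1 rad)) and not (distance of any of cell_a_mid, cell_b_mid, pump_a_mid, pump_b_mid, bottle_mid, beaker_mid, jar_mid from where it was at the start of the episode above 0.03 m or angle between any of cell_a_mid, cell_b_mid, pump_a_mid, pump_b_mid, bottle_mid, beaker_mid, jar_mid's own z axis and vertical above 0.35 rad)); the robot touches nothing.
It fails at once if a flap or the box is forced: the arm or fingers press it with more than 45 N (contact force between any of the fingers, the arm and power_box above 45 N).
It fails at once if a bystander is lifted, carried, pushed more than 30 mm or tipped (distance of any of cell_a_mid, cell_b_mid, pump_a_mid, pump_b_mid, bottle_mid, beaker_mid, jar_mid from where it was at the start of the episode above 0.03 m or angle between any of cell_a_mid, cell_b_mid, pump_a_mid, pump_b_mid, bottle_mid, beaker_mid, jar_mid's own z axis and vertical above 0.35 rad).
It also fails if it takes over 48 s, if anything falls off the work surface, if the arm or the gripper's body presses on something with over 40 N, if the wrist force passes 120 N, or if a joint passes its speed limit or range.

## Working session

There is one attempt and no reset: what is moved stays moved. The work goes in short steps, Python scripts to look and compute and a tool call to move; the robot and the scene stay as the last step left them, time stands still between calls to the robot, and variables do not carry over. Pictures are saved under pics/ and viewed, and the job is handed in when it is done.

Besides the shell and the picture viewer there is one more tool, called as a command line: name --argument value ..., lists and objects as JSON in quotes. step_arm: Moves the arm, as the interface text tells. Its arguments: {"type":"object","properties":{"commands":{"type":"string"}},"required":["commands"]}

```bash
mkdir -p pics
python3 - <<'E'
from cell import *
import cv2
for n in ("scene","top","wrist"):
    print(n,camera_info(n)); cv2.imwrite(f"pics/{n}0.png",get_image(n))
print(get_obs())
E
```

```text
scene {'vfov': 47.31550915308544, 'cx': 320.1757992416268, 'cy': 235.1552047724609, 'eye': array([ 1.05595111, -0.05286736,  0.92864228]), 'attitude': array([0.20191878, 0.17153542, 0.61910168, 0.73926823])}
top {'vfov': 51.14619458636945, 'cx': 321.42904369976196, 'cy': 235.5623619528343, 'eye': array([0.42287319, 0.05011852, 0.89272678]), 'attitude': array([ 0.04008641, -0.07306534, -0.70022808,  0.7090382 ])}
wrist {'vfov': 59.839316135645134, 'cx': 316.68676627631726, 'cy': 238.9934624516938, 'eye': array([0.17074552, 0.55251732, 0.37454421]), 'attitude': array([-0.11465505, -0.07393088,  0.53986642,  0.83062187])}
{'time_s': 0.15, 'q': array([ 1.03099648e+00,  2.76445143e-01,  1.50586466e+00, -1.88727334e-05,
        1.36070570e+00, -1.20996944e-01]), 'joint_velocities': array([-0.00073904, -0.00099104, -0.00487402, -0.00184461,  0.00121255,
        0.00069286]), 'joint_torque': array([ 1.16058964e-03, -4.17143226e+01, -2.46031773e+01, -2.16636863e-04,
        7.55307963e-03,  2.17161653e-05]), 'tcp_pos': array([0.2336313 , 0.52494871, 0.23063214]), 'eef_rot': array([-0.38536853,  0.59346309,  0.38491466,  0.59256507]), 'force': array([-0.07226826,  0.22658069, -0.04351541]), 'wrist_torque': array([ 0.00585063, -0.01324549,  0.03058869]), 'opening': 1.0036029068960932}
```

View pics/scene0.png

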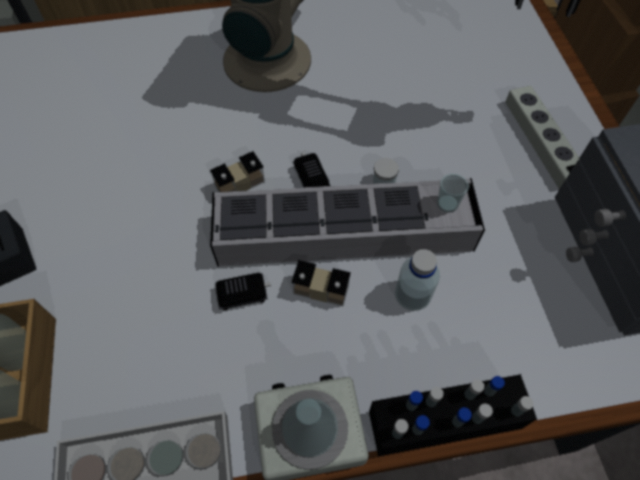

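View pics/top0.png

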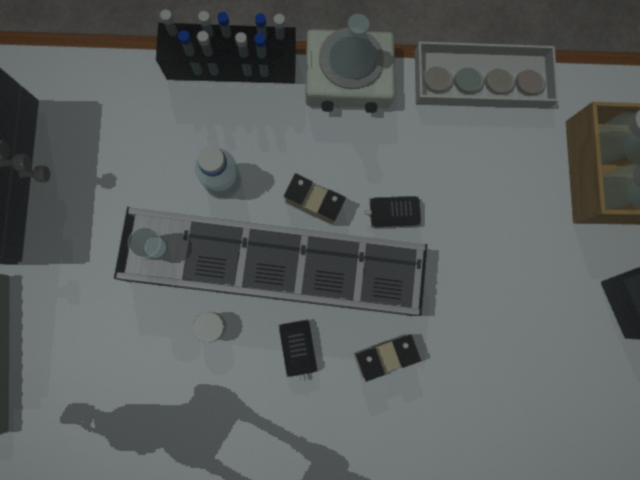

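View pics/wrist0.png

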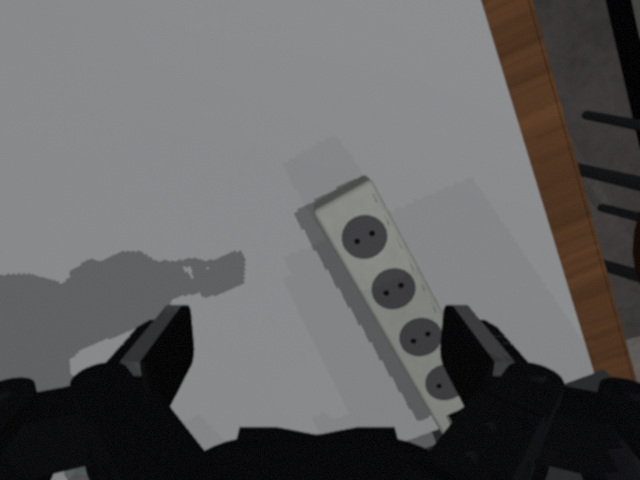

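The pictures show the box with four flaps. In the top view the ribs lie near (211,267), (270,274), (329,282) and (388,290), and the beaker is near (150,245). I'll zoom in to refine these.

Run:
```python
import cv2
a=cv2.imread("pics/top0.png")[195:325,105:440]
a=cv2.convertScaleAbs(cv2.resize(a,None,fx=2.38,fy=2.38,interpolation=cv2.INTER_CUBIC),alpha=2)
cv2.imwrite("pics/topz.png",a)
a=cv2.imread("pics/scene0.png")[170:270,200:495]
a=cv2.convertScaleAbs(cv2.resize(a,None,fx=2.7,fy=2.7,interpolation=cv2.INTER_CUBIC),alpha=2)
cv2.imwrite("pics/scenez.png",a)
```

```text
(no output)
```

View pics/topz.png

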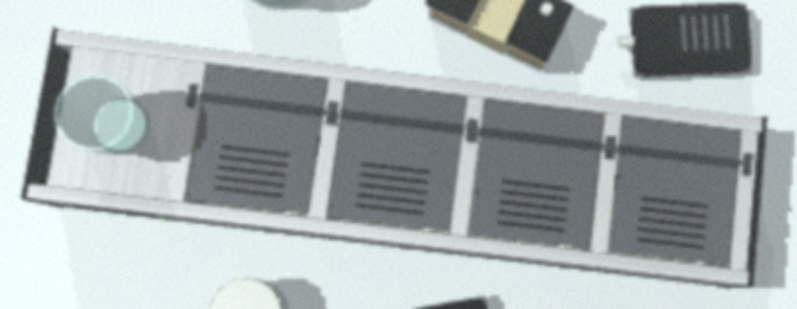

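View pics/scenez.png

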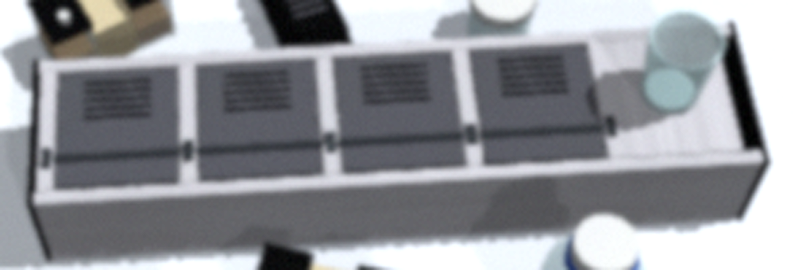

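```bash
cat > h.py <<'E'
import numpy as np, cv2
from scipy.spatial.transform import Rotation as R
def ray(ci,u,v):
    f=240/np.tan(np.radians(ci["vfov"])/2)
    d=np.array([(u-ci["cx"])/f,-(v-ci["cy"])/f,-1.])
    return ci["eye"],R.from_quat(ci["attitude"]).apply(d)
def onz(ci,u,v,z):
    e,d=ray(ci,u,v); return e+d*(z-e[2])/d[2]
E
python3 - <<'E'
from cell import *
from h import *
np.set_printoptions(precision=4,suppress=True)
t=camera_info("top");s=camera_info("scene")
k=2.38
T=[(673,222),(534,205),(393,188),(252,171)]
S=[(118,98),(257,91),(396,84),(533,76)]
PT=np.array([onz(t,105+(u+.5)/k-.5,195+(v+.5)/k-.5,.08) for u,v in T]);PS=np.array([onz(s,200+(u+.5)/2.7-.5,170+(v+.5)/2.7-.5,.08) for u,v in S])
print(PT,PS,sep="\n")
for P in (PT,PS):
    d=P[3]-P[0];print(np.linalg.norm(d)/3,np.arctan2(-d[0],d[1]),P.mean(0))
for n,z,u,v in [("jar",.05,208,325),("pumpa",.045,298,348),("cella",.061,388,357),("cellb",.061,316,198),("pumpb",.045,397,211),("bottle top",.136,211,159)]: print(n,onz(t,u,v,z))
print("beakertop",onz(t,105+95/k,195+112/k,.142),onz(t,105+120/k,195+125/k,.08))
E
```

```text
[[ 0.4699 -0.0956  0.08  ]
 [ 0.4804 -0.0004  0.08  ]
 [ 0.4908  0.0955  0.08  ]
 [ 0.5011  0.1908  0.08  ]]
[[ 0.4712 -0.0975  0.08  ]
 [ 0.4825 -0.0023  0.08  ]
 [ 0.4937  0.0935  0.08  ]
 [ 0.504   0.1885  0.08  ]]
0.0960571986710132 -0.10820351759902054 [0.4855 0.0476 0.08  ]
0.09596801190665781 -0.11402822996590391 [0.4879 0.0455 0.08  ]
jar [0.4079 0.1961 0.05  ]
pumpa [0.3716 0.0481 0.045 ]
cella [ 0.3591 -0.0985  0.061 ]
cellb [0.6222 0.0216 0.061 ]
pumpb [ 0.6057 -0.1203  0.045 ]
bottle top [0.663  0.1878 0.136 ]
beakertop [0.5304 0.2786 0.142 ] [0.5306 0.2803 0.08  ]
```

```bash
cat >> h.py <<'E'
YAW=-0.111
C=np.array([.4867,.0466]); by=np.array([-np.sin(YAW),np.cos(YAW)]); bx=np.array([np.cos(YAW),np.sin(YAW)])
def press(i): return C+by*(i-2.5)*.096
def goto(o,xyz,Rt=None):
    R0=R.from_quat(o["eef_rot"])
    t=R0.inv().apply(np.array(xyz)-o["tcp_pos"])
    w=np.zeros(3) if Rt is None else (R0.inv()*Rt).as_rotvec()
    return t,w
def down(sign,jaw):  # tool x down, z along jaw dir (2d)
    z=np.array([*jaw,0])*sign; x=np.array([0,0,-1.]); y=np.cross(z,x)
    return R.from_matrix(np.array([x,y,z]).T)
E
python3 - <<'E'
from cell import *
from h import *
np.set_printoptions(precision=4,suppress=True)
o=get_obs(); M=R.from_quat(o["eef_rot"]).as_matrix(); print(M)
for nm,j in (("x",bx),("y",by)):
  for s in (1,-1):
    print(nm,s,goto(o,[*press(4),.20],down(s,j)))
for i in (1,2,3,4): print(i,press(i))
E
```

```text
[[-0.0007 -0.9136  0.4067]
 [-0.0012  0.4067  0.9136]
 [-1.      0.0002 -0.0014]]
x 1 (array([ 0.0309, -0.3821, -0.1968]), array([ 1.263 , -0.0013,  0.0008]))
x -1 (array([ 0.0309, -0.3821, -0.1968]), array([-1.8786, -0.0008, -0.0014]))
y 1 (array([ 0.0309, -0.3821, -0.1968]), array([-0.3078, -0.0014, -0.0004]))
y -1 (array([ 0.0309, -0.3821, -0.1968]), array([ 2.8338, -0.0005,  0.002 ]))
1 [ 0.4707 -0.0965]
2 [ 0.4814 -0.0011]
3 [0.492  0.0943]
4 [0.5027 0.1897]
```

step_arm --commands "-1 0 -0.03 -0.016 -0.03 0 0; -1 0 -0.07 -0.036 -0.06 0 0; -1 0 -0.11 -0.057 -0.09 0 0; -1 0 -0.15 -0.077 -0.12 0 0; -1 0 -0.19 -0.098 -0.15 0 0; -1 0 -0.23 -0.118 -0.18 0 0; -1 0 -0.27 -0.139 -0.22 0 0; -1 0 -0.31 -0.16 -0.25 0 0; -1 0 -0.345 -0.178 -0.28 0 0; -1 0.015 -0.37 -0.19 -0.308 0 0; -1 0.0309 -0.3821 -0.1968 -0.308 0 0; -1 0.0309 -0.3821 -0.1968 -0.308 0 0; -1 0.0309 -0.3821 -0.1968 -0.308 0 0; -1 0.0309 -0.3821 -0.1968 -0.308 0 0"

```text
time_s: 1.55
tcp_pos: [0.5027, 0.1911, 0.2011]
eef_rot: [-0.472, 0.526, 0.472, 0.527]
force: [-0.6, -0.1, 0.4]
opening: -0.005
```

Run:
```python
from cell import *
from h import *
np.set_printoptions(precision=4,suppress=True)
o=get_obs(); print(o["time_s"],o["tcp_pos"],o["opening"],o["force"],R.from_quat(o["eef_rot"]).as_matrix())
print(goto(o,[*press(4),.09],down(1,by)))
cv2.imwrite("pics/w1.png",get_image("wrist"))
```

```text
1.55 [0.5027 0.1911 0.2011] -0.005025053354349027 [-0.5838 -0.068   0.3611] [[ 0.0008 -0.994   0.1097]
 [ 0.0008  0.1097  0.994 ]
 [-1.     -0.0007  0.0009]]
(array([ 0.1111, -0.0001, -0.0015]), array([0.0011, 0.0009, 0.0007]))
```

View pics/w1.png

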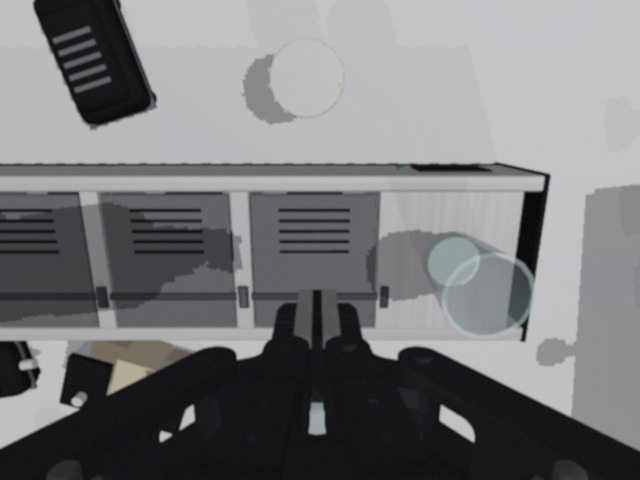

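The wrist view shows flap_4's ribs centred near (315,231), in line with the fingertip column (317). The box edges are square to the picture, so the yaw is right. Next I check where the ribs lie and go down.

Run:
```python
from cell import *
from h import *
ci=camera_info("wrist")
for p in [(315,231),(168,231)]: print(onz(ci,*p,.08))
print(press(4),press(3))
```

```text
[0.5030025  0.18986219 0.08      ]
[0.49245839 0.09387423 0.08      ]
[0.5026512 0.1897138] [0.49201707 0.0943046 ]
```

step_arm --commands "-1 0.03 0 -0.0015 0 0 0; -1 0.06 0 -0.0015 0 0 0; -1 0.09 0 -0.0015 0 0 0; -1 0.105 0 -0.0015 0 0 0; -1 0.112 0 -0.0015 0 0 0; -1 0.112 0 -0.0015 0 0 0; -1 0.112 0 -0.0015 0 0 0; -1 0.112 0 -0.0015 0 0 0"

```text
time_s: 2.4
tcp_pos: [0.5037, 0.1891, 0.0897]
eef_rot: [-0.472, 0.526, 0.471, 0.528]
force: [0.1, -0.3, 0.5]
opening: -0.002
```

step_arm --commands "-1 0.003 0 0 0 0 0; -1 0.006 0 0 0 0 0; -1 0.008 0 0 0 0 0; -1 0.009 0 0 0 0 0; -1 0.009 0 0 0 0 0; -1 0.009 0 0 0 0 0"

```text
time_s: 3.0
tcp_pos: [0.5026, 0.1886, 0.0795]
eef_rot: [-0.472, 0.527, 0.472, 0.527]
force: [-0.8, 0.3, 1.6]
opening: -0.001
```

step_arm --commands "-1 0.001 0 0 0 0 0; -1 0.002 0 0 0 0 0; -1 0.002 0 0 0 0 0; -1 0.002 0 0 0 0 0"

```text
time_s: 3.4
tcp_pos: [0.5027, 0.1886, 0.0787]
eef_rot: [-0.472, 0.527, 0.471, 0.527]
force: [-3.0, -0.3, 10.7]
opening: 0.004
```

Flap 4 stands firm: 10.7 N at about 1.3 mm. It is latched, so I lift and move to flap 3.

step_arm --commands "-1 -0.01 0 0 0 0 0; -1 -0.02 0 -0.01 0 0 0; -1 -0.02 0 -0.03 0 0 0; -1 -0.02 0 -0.05 0 0 0; -1 -0.02 0 -0.07 0 0 0; -1 -0.02 0 -0.09 0 0 0; -1 -0.02 0 -0.0955 0 0 0; -1 -0.015 0 -0.0955 0 0 0; -1 -0.01 0 -0.0955 0 0 0; -1 -0.01 0 -0.0955 0 0 0; -1 -0.01 0 -0.0955 0 0 0"

```text
time_s: 4.5
tcp_pos: [0.492, 0.0944, 0.087]
eef_rot: [-0.472, 0.527, 0.472, 0.527]
force: [-0.7, -0.4, 0.6]
opening: 0.002
```

step_arm --commands "-1 0.003 0 0 0 0 0; -1 0.006 0 0 0 0 0; -1 0.008 0 0 0 0 0; -1 0.008 0 0 0 0 0; -1 0.008 0 0 0 0 0"

```text
time_s: 5.0
tcp_pos: [0.4921, 0.094, 0.0795]
eef_rot: [-0.471, 0.527, 0.472, 0.527]
force: [-1.3, 0.6, 1.4]
opening: 0.002
```

step_arm --commands "-1 0.0005 0 0 0 0 0; -1 0.001 0 0 0 0 0; -1 0.0015 0 0 0 0 0; -1 0.0015 0 0 0 0 0; -1 0.0015 0 0 0 0 0"

```text
time_s: 5.5
tcp_pos: [0.4921, 0.094, 0.0789]
eef_rot: [-0.471, 0.527, 0.472, 0.527]
force: [-2.2, 0.2, 8.5]
opening: -0.001
```

Flap 3 is firm too: 8.5 N at about 1 mm. Next is flap 2.

step_arm --commands "-1 -0.01 0 0 0 0 0; -1 -0.02 0 -0.01 0 0 0; -1 -0.02 0 -0.03 0 0 0; -1 -0.02 0 -0.05 0 0 0; -1 -0.02 0 -0.07 0 0 0; -1 -0.02 0 -0.09 0 0 0; -1 -0.02 0 -0.0955 0 0 0; -1 -0.015 0 -0.0955 0 0 0; -1 -0.01 0 -0.0955 0 0 0; -1 -0.01 0 -0.0955 0 0 0; -1 -0.01 0 -0.0955 0 0 0"

```text
time_s: 6.6
tcp_pos: [0.4814, -0.0005, 0.0875]
eef_rot: [-0.472, 0.527, 0.472, 0.527]
force: [0.2, 0.4, 0.7]
opening: -0.002
```

step_arm --commands "-1 0.003 0 0 0 0 0; -1 0.006 0 0 0 0 0; -1 0.008 0 0 0 0 0; -1 0.008 0 0 0 0 0; -1 0.008 0 0 0 0 0"

```text
time_s: 7.1
tcp_pos: [0.4816, -0.0011, 0.0798]
eef_rot: [-0.472, 0.527, 0.472, 0.527]
force: [0.8, -0.2, -0.1]
opening: -0.002
```

step_arm --commands "-1 0.0005 0 0 0 0 0; -1 0.001 0 0 0 0 0; -1 0.0015 0 0 0 0 0; -1 0.0015 0 0 0 0 0; -1 0.0015 0 0 0 0 0"

```text
time_s: 7.6
tcp_pos: [0.4817, -0.0012, 0.0785]
eef_rot: [-0.472, 0.527, 0.471, 0.527]
force: [0.6, 0.0, 1.0]
opening: 0.001
```

Flap 2 gave only 1 N so far. I go a little deeper to confirm.

step_arm --commands "-1 0.001 0 0 0 0 0; -1 0.002 0 0 0 0 0; -1 0.003 0 0 0 0 0; -1 0.003 0 0 0 0 0; -1 0.003 0 0 0 0 0"

```text
time_s: 8.1
tcp_pos: [0.4815, -0.0011, 0.0753]
eef_rot: [-0.471, 0.527, 0.472, 0.527]
force: [0.2, 0.5, 0.6]
opening: -0.001
```

It rocks. I push it down with force checks.

step_arm --commands "-1 0.003 0 0 0 0 0; -1 0.006 0 0 0 0 0; -1 0.009 0 0 0 0 0; -1 0.012 0 0 0 0 0; -1 0.015 0 0 0 0 0; -1 0.018 0 0 0 0 0; -1 0.021 0 0 0 0 0; -1 0.024 0 0 0 0 0; -1 0.024 0 0 0 0 0"

```text
time_s: 9.0
tcp_pos: [0.4809, -0.001, 0.0507]
eef_rot: [-0.471, 0.527, 0.472, 0.527]
force: [0.6, -0.1, 0.8]
opening: 0.001
```

step_arm --commands "-1 0.002 0 0 0 0 0; -1 0.004 0 0 0 0 0; -1 0.006 0 0 0 0 0; -1 0.008 0 0 0 0 0; -1 0.01 0 0 0 0 0; -1 0.01 0 0 0 0 0"

```text
time_s: 9.6
tcp_pos: [0.4813, -0.0011, 0.041]
eef_rot: [-0.471, 0.527, 0.472, 0.527]
force: [-0.9, -0.1, -0.6]
opening: -0.0
```

step_arm --commands "-1 0.001 0 0 0 0 0; -1 0.002 0 0 0 0 0; -1 0.003 0 0 0 0 0; -1 0.004 0 0 0 0 0; -1 0.005 0 0 0 0 0; -1 0.005 0 0 0 0 0"

```text
time_s: 10.2
tcp_pos: [0.4815, -0.0011, 0.0362]
eef_rot: [-0.471, 0.527, 0.472, 0.527]
force: [-0.2, -0.6, -0.2]
opening: 0.0
```

Run:
```python
from cell import *
from h import *
for n in("top","scene","wrist"): cv2.imwrite(f"pics/{n}2.png",get_image(n))
a=cv2.imread("pics/scene2.png")[170:270,200:495]
cv2.imwrite("pics/sz2.png",cv2.convertScaleAbs(cv2.resize(a,None,fx=2.7,fy=2.7,interpolation=cv2.INTER_CUBIC),alpha=2))
```

```text
(no output)
```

View pics/sz2.png

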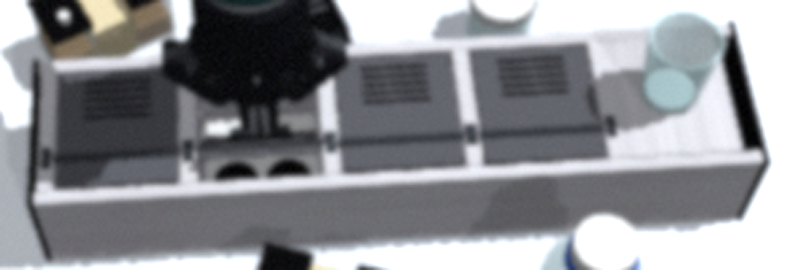

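View pics/wrist2.png

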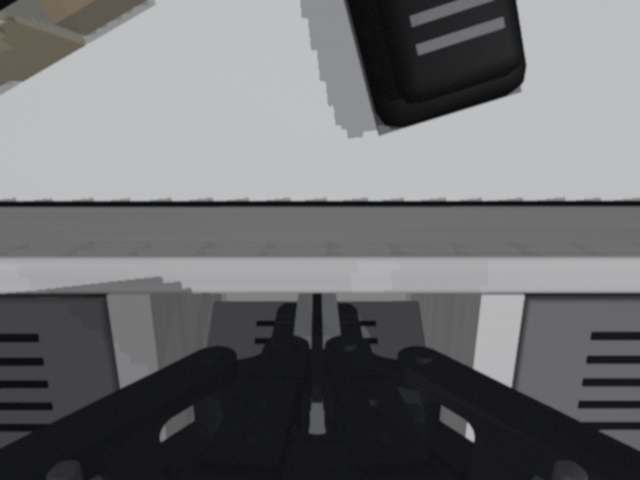

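Flap 2 is tilted well open in both views, with the sockets behind it visible at (265,172) in the scene crop. I continue to the stop.

step_arm --commands "-1 0.001 0 0 0 0 0; -1 0.002 0 0 0 0 0; -1 0.003 0 0 0 0 0; -1 0.003 0 0 0 0 0"

```text
time_s: 10.75
tcp_pos: [0.4815, -0.0011, 0.0332]
eef_rot: [-0.471, 0.527, 0.472, 0.527]
force: [-0.0, 0.5, 0.8]
opening: -0.002
```

step_arm --commands "-1 0.001 0 0 0 0 0; -1 0.002 0 0 0 0 0; -1 0.002 0 0 0 0 0; -1 0.002 0 0 0 0 0"

```text
time_s: 11.15
tcp_pos: [0.4815, -0.0011, 0.0313]
eef_rot: [-0.471, 0.527, 0.472, 0.527]
force: [0.1, -0.0, -0.2]
opening: -0.003
```

step_arm --commands "-1 0.001 0 0 0 0 0; -1 0.002 0 0 0 0 0; -1 0.003 0 0 0 0 0; -1 0.003 0 0 0 0 0"

```text
time_s: 11.55
tcp_pos: [0.4813, -0.0011, 0.0286]
eef_rot: [-0.471, 0.527, 0.472, 0.527]
force: [-1.7, 0.0, 4.7]
opening: -0.001
```

step_arm --commands "-1 0.001 0 0 0 0 0; -1 0.002 0 0 0 0 0; -1 0.002 0 0 0 0 0; -1 0.002 0 0 0 0 0"

```text
time_s: 11.95
tcp_pos: [0.4808, -0.001, 0.0274]
eef_rot: [-0.471, 0.527, 0.472, 0.527]
force: [-4.5, -0.0, 12.2]
opening: 0.0
```

The flap has reached its stop (12 N). I retract straight up and check.

step_arm --commands "-1 -0.01 0 0 0 0 0; -1 -0.025 0 0 0 0 0; -1 -0.045 0 0 0 0 0; -1 -0.07 0 0 0 0 0; -1 -0.1 0 0 0 0 0; -1 -0.13 0 0 0 0 0; -1 -0.16 0 0 0 0 0; -1 -0.16 0.04 0 0 0 0; -1 -0.16 0.08 0 0 0 0; -1 -0.16 0.12 0 0 0 0; -1 -0.16 0.15 0 0 0 0; -1 -0.16 0.15 0 0 0 0; -1 -0.16 0.15 0 0 0 0"

```text
time_s: 13.25
tcp_pos: [0.3329, 0.0154, 0.187]
eef_rot: [-0.472, 0.526, 0.471, 0.528]
force: [-0.2, 0.2, 0.0]
opening: -0.003
```

Run:
```python
from cell import *
from h import *
for n in("top","scene"): cv2.imwrite(f"pics/{n}3.png",get_image(n))
a=cv2.imread("pics/scene3.png")[170:270,200:495]
b=cv2.imread("pics/top3.png")[140:390,105:440]
f=lambda a,k:cv2.convertScaleAbs(cv2.resize(a,None,fx=k,fy=k,interpolation=cv2.INTER_CUBIC),alpha=2)
cv2.imwrite("pics/sz3.png",f(a,2.7));cv2.imwrite("pics/tz3.png",f(b,2.38))
o=get_obs();print(o["time_s"],o["tcp_pos"],o["force"])
```

```text
13.35 [0.33401285 0.01518264 0.1868731 ] [ 1.12926021 -0.34968684 -0.58773765]
```

View pics/sz3.png

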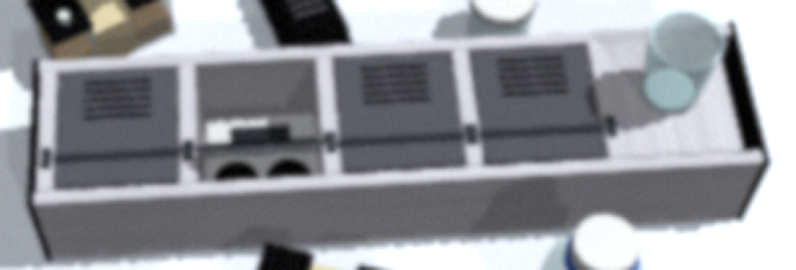

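View pics/tz3.png

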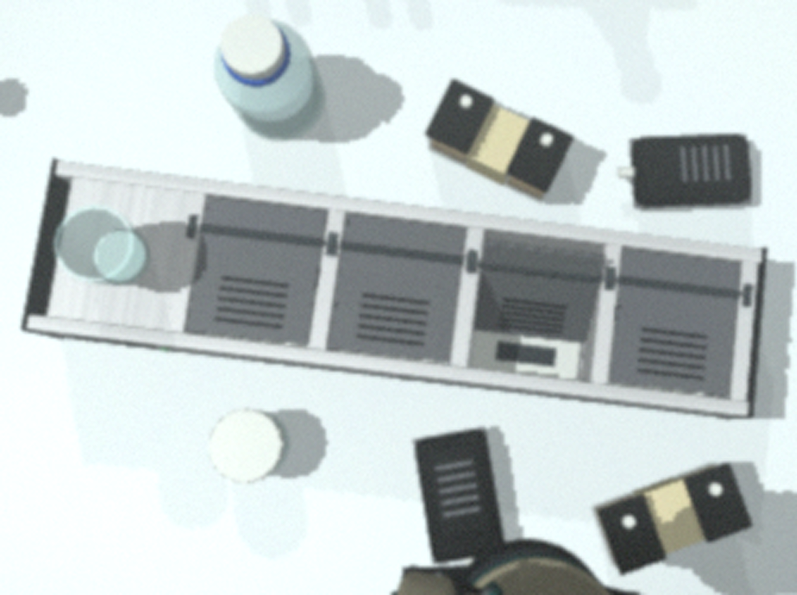

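Flap 2 stands open, with its ribs low in the bay at (534,316) in the top crop. Flaps 1, 3 and 4 are level and every bystander is where it was. I hand in.

```bash
python3 -c "
from cell import *
print(job_done())"
```

```text
the job is handed in; nothing more can be done
None
```

Flap 2, the second from the right, was the unlatched one, and I left it standing open. I handed the job in at about 13.4 s.

- **Probing:** Flaps 4 and 3 stood firm, at 10.7 N and 8.5 N for about 1 mm of give. Those presses went a little over the 6 N given for the latched stops, but stayed well under the 45 N limit. Flap 2 gave way under about 1 N. I did not press flap 1, since only one flap is unlatched.
- **Opening:** I pushed flap 2 down until the force rose to about 12 N upward at a tip height of 27 mm, which I took as its stop. I then retracted straight up and moved the arm clear.
- **Last checks:** The scene and top pictures show flap 2 still open with its sockets exposed, the other three flaps level, and nothing else visibly moved. I judged the final tilt from the tip height and the pictures; there was no direct reading of the angle. No check failed or disagreed.

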